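Set out the round cutters by size

TASK

Set the four plain round cutters upright on the wooden board, one centred on each dark mark, in order of size: the smallest on the mark nearest the bell and so on up to the largest at the far end, by the timer. Leave the bell and the flower-shaped cutter where they are.

Things in the scene. Friction and masses are not known exactly. Their poses are not given: they have to be found in the camera images.
- cutter_32: The smallest of four loose plain round steel pastry cutters: an upright open ring (no bottom, no top) 32 mm in outer diameter, 40 mm tall, wall 2 mm, rolled rim at the top, 46 g or so. Origin: centre of its underside; z up. Round, so its yaw means nothing; grip it across the outside.
- cutter_42: The second smallest of four loose plain round steel pastry cutters: an upright open ring (no bottom, no top) 42 mm in outer diameter, 40 mm tall, wall 2 mm, rolled rim at the top, 51 g or so. Origin: centre of its underside; z up. Round, so its yaw means nothing; grip it across the outside.
- cutter_52: The second largest of four loose plain round steel pastry cutters: an upright open ring (no bottom, no top) 52 mm in outer diameter, 40 mm tall, wall 2 mm, rolled rim at the top, 56 g or so. Origin: centre of its underside; z up. Round, so its yaw means nothing; grip it across the outside.
- cutter_62: The largest of four loose plain round steel pastry cutters: an upright open ring (no bottom, no top) 62 mm in outer diameter, 40 mm tall, wall 2 mm, rolled rim at the top, 61 g or so. Origin: centre of its underside; z up. Round, so its yaw means nothing; grip it across the outside.
- mark_a: First mark, counted from the board's left (+y) end: a flat dark round inlay, 26 mm across, on a fixed pale wooden board (100 x 300 mm, 12 mm thick) with four such marks in a row, 75 mm apart. Origin: its centre, level with the board's top; y along the row to the left. A tall till (about 0.35 m) stands close behind the left half of the board: swing round in front of it.
- mark_b: Second mark, counted from the board's left (+y) end: a flat dark round inlay, 26 mm across, on a fixed pale wooden board (100 x 300 mm, 12 mm thick) with four such marks in a row, 75 mm apart. Origin: its centre, level with the board's top; y along the row to the left.
- mark_c: Third mark, counted from the board's left (+y) end: a flat dark round inlay, 26 mm across, on a fixed pale wooden board (100 x 300 mm, 12 mm thick) with four such marks in a row, 75 mm apart. Origin: its centre, level with the board's top; y along the row to the left.
- mark_d: Fourth mark, counted from the board's left (+y) end: a flat dark round inlay, 26 mm across, on a fixed pale wooden board (100 x 300 mm, 12 mm thick) with four such marks in a row, 75 mm apart. Origin: its centre, level with the board's top; y along the row to the left.
- bell: Counter bell, a steel dome on a black foot, 82 mm across, 58 mm tall, loose on the counter just off either the left or the right end of the board. Origin: centre of its underside. It shows at which end the row starts. Off the other end stands a red-topped wind-up timer (63 mm across, 52 mm tall, fixed); both stand 88 mm beyond the end mark, in line with the row.
- wavy_cutter: A loose steel cookie cutter with a wavy, flower-shaped outline, 66 x 74 mm, 30 mm tall, standing among the round ones; not part of the set. Origin: centre of its underside. (Two low wooden rails are fixed to the counter behind the right end of the board; some jars stand farther back.)

How it is judged:
At the end, for the whole second after the job is handed in: Each round cutter stands upright (within 0.1 rad) and at rest on the board, its centre within 12 mm of its mark's centre: smallest on the mark nearest the bell, then the next sizes in turn, largest on the mark farthest from the bell. All are released (((horizontal distance between bell and mark_a below 0.14 m and (horizontal distance between cutter_32 and mark_a below 0.012 m and horizontal distance between cutter_42 and mark_b below 0.012 m and horizontal distance between cutter_52 and mark_c below 0.012 m and horizontal distance between cutter_62 and mark_d below 0.012 m)) or (horizontal distance between bell and mark_d below 0.14 m and (horizontal distance between cutter_32 and mark_d below 0.012 m and horizontal distance between cutter_42 and mark_c below 0.012 m and horizontal distance between cutter_52 and mark_b below 0.012 m and horizontal distance between cutter_62 and mark_a below 0.012 m))) and height (world z) of cutter_32 between 0.008 and 0.016 m and angle between each of cutter_32, cutter_42, cutter_52, cutter_62's own z axis and vertical below 0.1 rad and linear speed of each of cutter_32, cutter_42, cutter_52, cutter_62 below 0.01 m/s and height (world z) of cutter_42 between 0.008 and 0.016 m and height (world z) of cutter_52 between 0.008 and 0.016 m and height (world z) of cutter_62 between 0.008 and 0.016 m); the robot touches nothing.
It fails at once if the bell was shifted more than 30 mm (distance of bell from where it was at the start of the episode above 0.03 m).
It fails at once if the flower-shaped cutter was shifted more than 30 mm (distance of wavy_cutter from where it was at the start of the episode above 0.03 m).
It also fails if it takes over 112 s, if anything falls off the work surface, if the arm or the gripper's body presses on something with over 40 N, if the wrist force passes 120 N, or if a joint passes its speed limit or range.

ROBOT

A 7-joint arm with a two-finger parallel gripper is mounted at the origin on a cart in front of the work surface, level with it; the furniture and walls round the work are solid. World frame = base frame: x ahead of the robot, y to its left, z up, the work surface at z = 0. Lengths are in m, angles in rad, forces in N, time in s.
With the tool pointing down it reaches from about 0.425 to 0.875 m from the base axis. Payload 4.7 kg.
Tool frame: the origin (TCP) lies between the finger pads; the fingertips stand 8 mm ahead of it and the grasp point (between the pads) lies 11 mm behind it; z points along the fingers, y is the line along which they close (so a half turn about z gives the same grasp; the last joint's range is limited). The gripper opens to 87 mm and grips with 3 to 60 N. Pads are 19 mm wide; open, the fingers measure 117 mm over their backs; the gripper's body (75 mm by 190 mm) begins 51 mm behind the grasp point.
Start: joints at [-1.133, 0.321, -0.07, 1.45, 0.023, 1.371, -0.057], TCP at [0.267, 0.593, 0.231] pointing down, gripper open.
Joint ranges: [-2.86, 2.86], [-0.3, 2.09], [-1.38, 1.24], [0.06, 2.45], [-1.56, 4.7], [0.09, 2.05], [-2.69, 2.69]. Speed limits (rad/s): [2.57, 2.57, 3.14, 3.14, 3.14, 3.14, 3.14].

INTERFACE

Orientations are given as [roll, pitch, yaw] about the fixed x, y, z axes, in that order (R = Rz(yaw) Ry(pitch) Rx(roll)).
In Python, from cell import ctrl gives the robot as it stands. The module is installed in compiled form; this text tells all that it offers. Calls block until the motion is done:
- ctrl.move_to(position, orientation): joint-space move of the TCP to a pose.
- ctrl.move_linear(position, rotation=None, rate=0.15): straight line of the TCP; rotation=None keeps the orientation; rate is the mean speed in m/s.
- ctrl.set_joints(angles): joint-space move.
- ctrl.move_gripper(opening): finger opening in m; the grip force is fixed at half the most; returns when the fingers have stopped.
- ctrl.sleep(seconds).
- ctrl.solve_ik(position, orientation): joint angles nearest the present ones, or None.
- ctrl.sense(): the state.
- ctrl.read_camera(name): name is "side" or "top" or "wrist"; returns a dict with "image" (420x560x3 uint8, red, green, blue), "K" (3x3 intrinsics, pixels), "cam_to_world" (4x4, takes a point from camera to world coordinates). Camera axes: x right, y up, looking along -z (the intrinsics and any distortion apply to the point x, -y, -z); pixel columns grow to the right and rows downward; lengths in m; the calibration is good to about 2 mm. A picture is of the moment at which its call begins. There is no depth.
A pose or a line that the arm cannot do raises ctrl.PlanningError and nothing moves.
- ctrl.sign_off(): hands the job in; it is judged then, once.
The state is a dict: "clock": time; "joints": joint angles; "qd": joint speeds; "joint_torque": joint torques, N m; "tool_pos": TCP position; "ee_rot": TCP orientation; "force": force on the tool from outside, world axes, zero at the start; "ft_torque": the same for the moment, N m; "opening": finger opening in m; "finger_force": force on a finger pad.
Only numpy, scipy, OpenCV 4.12 (cv2) and the standard library are available. Lean on these libraries where they do the work, as an engineer would, in place of code of your own. Each camera call takes 0.05 s, during which the arm holds its last target. There are 200 camera calls.

## Working session

There is one attempt and no reset: what is moved stays moved. The work goes in short steps, each a Python script; the robot and the scene stay as the last script left them, time stands still between calls to the robot, and variables do not carry over. Pictures are saved under pics/ and viewed, at most 14 in all, crops included, and the job is handed in when it is done.

```bash
mkdir -p pics; python3 - <<'E'
from cell import ctrl
import cv2,numpy as np
np.set_printoptions(precision=4,suppress=True)
for n in ["top","side"]:
    c=ctrl.read_camera(n); cv2.imwrite(f"pics/{n}0.png",c["image"][:,:,::-1]); print(n,c["K"],c["cam_to_world"],[k for k in c])
s=ctrl.sense();print(s["clock"],s["tool_pos"],s["ee_rot"],s["opening"])
E
```

```text
top [[514.0887   0.     277.1102]
 [  0.     514.0887 208.2614]
 [  0.       0.       1.    ]] [[-0.0216  0.9839 -0.1773  0.3006]
 [-0.9997 -0.0234 -0.0084 -0.0637]
 [-0.0124  0.1771  0.9841  1.3494]
 [ 0.      0.      0.      1.    ]] ['image', 'K', 'cam_to_world']
side [[501.5872   0.     270.139 ]
 [  0.     501.5872 208.7005]
 [  0.       0.       1.    ]] [[ 0.9988  0.0329 -0.0356  0.5199]
 [-0.048   0.7712 -0.6348 -0.7978]
 [ 0.0065  0.6357  0.7719  0.9676]
 [ 0.      0.      0.      1.    ]] ['image', 'K', 'cam_to_world']
0.1 [0.2672 0.592  0.2296] [-3.1399  0.0001  2.7178] 0.0869578780906764
```

View pics/top0.png

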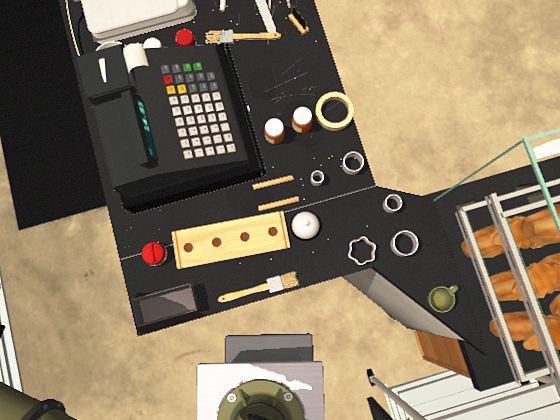

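View pics/side0.png

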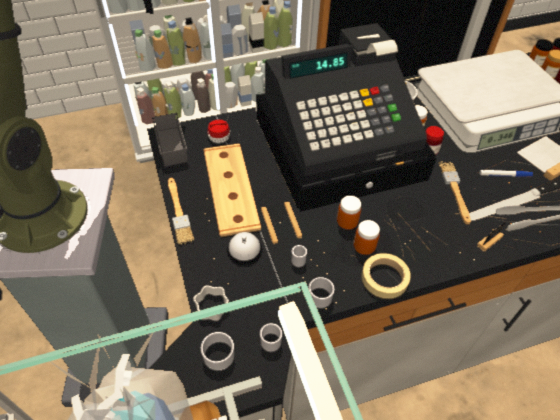

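Top view: the bell (305,225) is at the right end and the timer (153,253) at the left. The marks a to d are at (188,247), (217,242), (245,237) and (272,231). The round cutters are near (317,178), (353,163), (392,203) and (404,242), and the flower is at (362,250). The side view agrees, so the order is 32→d, 42→c, 52→b, 62→a.

```bash
cat > h.py <<'E'
import cv2,numpy as np
np.set_printoptions(precision=4,suppress=True)
def ray(c,uv,z):
    K,T=c["K"],c["cam_to_world"]
    d=np.linalg.inv(K)@[uv[0],uv[1],1]; d=T[:3,:3]@(d*[1,-1,-1])
    o=T[:3,3]; return o+d*(z-o[2])/d[2]
def proj(c,p):
    T=c["cam_to_world"]; q=T[:3,:3].T@(np.array(p)-T[:3,3])*[1,-1,-1]
    q=c["K"]@q; return q[:2]/q[2]
def blob(mask,uv,r):
    """hull of the mask pieces lying within r px of uv"""
    m=np.zeros_like(mask); cv2.circle(m,tuple(int(round(v)) for v in uv),int(r),255,-1)
    pts=cv2.findNonZero(mask&m)
    if pts is None: return None
    return cv2.convexHull(pts)
def cen(h):
    M=cv2.moments(h); return np.array([M["m10"]/M["m00"],M["m01"]/M["m00"]])
E
python3 - <<'E'
from cell import ctrl
from h import *
for n,things in {"top":dict(c32=(317,178,12),c52=(353,163,16),c42=(392,203,14),c62=(404,242,18),wavy=(362,250,19),bell=(305,225,18)),
 "side":dict(c32=(299,256,14),c52=(321,292,18),c42=(271,337,16),c62=(218,351,22))}.items():
    c=ctrl.read_camera(n); g=cv2.cvtColor(c["image"],cv2.COLOR_RGB2GRAY)
    for k,(u,v,r) in things.items():
        h=blob((g>75).astype(np.uint8)*255,(u,v),r); p=cen(h); w=ray(c,p,.02)
        print(n,k,p,w,"r",np.hypot(*w[:2]),"box",cv2.boundingRect(h)[2:],"diam mm",2*np.sqrt(cv2.contourArea(h)/np.pi)/c["K"][0,0]*np.linalg.norm(w-c["cam_to_world"][:3,3])*1e3)
    if n=="top":
        P=[]
        for u,v in [(188,247),(217,242),(245,237),(272,231)]:
            h=blob((g<110).astype(np.uint8)*255,(u,v),8); p=cen(h); P.append(ray(c,p,.012)); print(p,P[-1],cv2.boundingRect(h))
        print(np.diff(P,axis=0),np.linalg.norm(np.diff(P,axis=0),axis=1))
print(ctrl.solve_ik([.6,-.35,.25],[np.pi,0,0]))
E
```

```text
top c32 [316.4526 177.4608] [ 0.6207 -0.1586  0.02  ] r 0.6406235994549037 box (14, 16) diam mm 38.46938148007409
top c52 [353.7228 161.7948] [ 0.6611 -0.2593  0.02  ] r 0.7101604209975061 box (30, 24) diam mm 68.41840107270801
top c42 [392.212  201.5928] [ 0.5507 -0.355   0.02  ] r 0.6552433262445745 box (21, 24) diam mm 53.9903180170023
top c62 [404.0375 243.0205] [ 0.4409 -0.3788  0.02  ] r 0.5813363435222016 box (29, 27) diam mm 71.87705977414653
top wavy [361.5385 250.2978] [ 0.4246 -0.2681  0.02  ] r 0.5021787590517004 box (28, 29) diam mm 73.22395523140186
top bell [304.8962 224.6661] [ 0.4949 -0.124   0.02  ] r 0.5102020412038324 box (29, 28) diam mm 71.45823982088875
[187.7979 247.1064] [0.444  0.1833 0.012 ] (184, 243, 9, 9)
[215.9826 241.7083] [0.4565 0.1095 0.012 ] (212, 238, 9, 9)
[244.1026 236.4396] [0.4687 0.0358 0.012 ] (240, 233, 9, 8)
[272.4469 230.9597] [ 0.4814 -0.0388  0.012 ] (269, 227, 8, 9)
[[ 0.0125 -0.0738  0.    ]
 [ 0.0122 -0.0738  0.    ]
 [ 0.0127 -0.0745  0.    ]] [0.0748 0.0748 0.0756]
side c32 [299.7674 255.3007] [ 0.6243 -0.1586  0.02  ] r 0.6441659120893618 box (21, 23) diam mm 47.43655170290589
side c52 [319.6212 292.9488] [ 0.6587 -0.2577  0.02  ] r 0.7073043752949728 box (33, 34) diam mm 71.81716030983887
side c42 [272.1671 336.1343] [ 0.5517 -0.3525  0.02  ] r 0.6546688936881033 box (29, 30) diam mm 58.4622544756656
side c62 [217.4387 350.0987] [ 0.4416 -0.3773  0.02  ] r 0.5808495337740639 box (35, 40) diam mm 76.14805633500953
[ 0.3562  0.4096  0.1879  1.3024 -0.0751  1.4365 -1.0318]
```

```bash
python3 - <<'E'
from cell import ctrl
from h import *
Y=[np.pi,0,1.738]
for p in ([.40,.27,.25],[.45,.0,.25],[.60,-.16,.22]):
    ctrl.move_to(p,Y); print(ctrl.sense()["clock"])
c=ctrl.read_camera("wrist"); cv2.imwrite("pics/w0.png",c["image"][:,:,::-1]); print(c["K"],c["cam_to_world"],ctrl.sense()["tool_pos"])
for p in ([.6225,-.1586,.04],[.66,-.2585,.04],[.551,-.354,.04],[.4413,-.378,.04]): print(proj(c,p))
E
```

```text
1.5167
2.5833
3.475
[[370.1759   0.     277.0797]
 [  0.     370.1759 211.82  ]
 [  0.       0.       1.    ]] [[ 0.9854 -0.1621 -0.0516  0.5857]
 [ 0.1701  0.9397  0.2966 -0.0762]
 [ 0.0005 -0.3011  0.9536  0.3747]
 [ 0.      0.      0.      1.    ]] [ 0.6    -0.1575  0.2199]
[300.716  193.1634]
[318.3329 292.8672]
[201.4722 355.0133]
[ 98.23   358.8979]
```

View pics/w0.png

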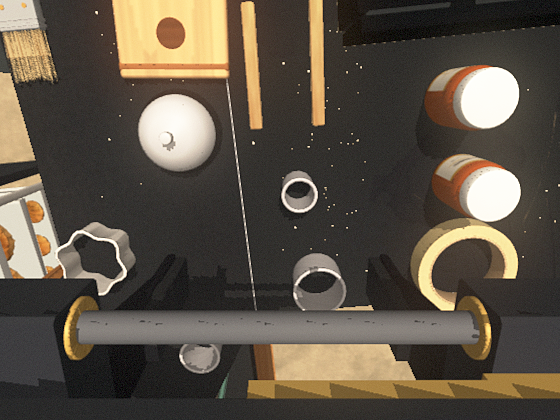

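The wrist view shows the 32 mm rim at (299,192) against a prediction of (301,193). The 52 mm cutter is at (319,280), mark d at (171,32), and the bell is intact. I'll refine the marks and all the cutters from the wrist camera.

```bash
cat >> h.py <<'E'
Y=[np.pi,0,1.738]
EST=dict(c32=(.6225,-.1586),c52=(.66,-.2585),c42=(.551,-.354),c62=(.4413,-.378))
def rim(c,xy,d,thr=150,z=.04):
    """centre and diameter (mm) of the bright rim near xy, height z"""
    g=cv2.cvtColor(c["image"],cv2.COLOR_RGB2GRAY); uv=proj(c,[*xy,z])
    s=c["K"][0,0]/np.linalg.norm(c["cam_to_world"][:3,3]-[*xy,z])
    h=blob((g>thr).astype(np.uint8)*255,uv,s*(d/2+.009))
    if h is None or len(h)<5: return None
    p=cen(h); w=ray(c,p,z); return w[:2],2e3*np.sqrt(cv2.contourArea(h)/np.pi)/s,p
E
python3 - <<'E'
from cell import ctrl
from h import *
def snap(p,n):
    ctrl.move_to(p,Y); ctrl.sleep(.2); c=ctrl.read_camera("wrist"); cv2.imwrite(f"pics/{n}.png",c["image"][:,:,::-1]); return c
c=snap([.46,.05,.28],"wm")
P=[]
for xy in [(.444,.1833),(.4565,.1095),(.4687,.0358),(.4814,-.0388)]:
    g=cv2.cvtColor(c["image"],cv2.COLOR_RGB2GRAY); uv=proj(c,[*xy,.012])
    h=blob((g<110).astype(np.uint8)*255,uv,22); print(uv,None if h is None else (cen(h),ray(c,cen(h),.012),cv2.boundingRect(h)))
for p,ks,n in (([.44,-.36,.25],["c62"],"w62"),([.55,-.34,.25],["c42","c62"],"w42"),([.65,-.24,.25],["c52"],"w52"),([.62,-.16,.25],["c32"],"w32")):
    c=snap(p,n)
    for k in ks:
        for t in (110,150): print(k,EST[k],t,rim(c,EST[k],int(k[1:])/1e3,t))
print(ctrl.sense()["clock"])
a=[cv2.imread(f"pics/{n}.png") for n in ("w62","w42","w52","w32")]
cv2.imwrite("pics/mos.png",cv2.resize(np.vstack([np.hstack(a[:2]),np.hstack(a[2:])]),(800,600)))
E
```

```text
[282.6559  41.5796] (array([284.184 ,  43.5162]), array([0.4459, 0.1817, 0.012 ]), (273, 31, 23, 26))
[282.4485 115.4623] (array([284.    , 117.5403]), array([0.4586, 0.1076, 0.012 ]), (274, 107, 21, 22))
[282.0243 181.4573] (array([283.7884, 183.6499]), array([0.4712, 0.0336, 0.012 ]), (274, 174, 21, 20))
[281.9193 241.6083] (array([283.6017, 243.3123]), array([ 0.4838, -0.0407,  0.012 ]), (274, 235, 20, 18))
c62 (0.4413, -0.378) 110 (array([ 0.442 , -0.3766]), np.float64(65.41377860963473), array([274.9125, 197.7139]))
c62 (0.4413, -0.378) 150 (array([ 0.4421, -0.3768]), np.float64(64.7212784054089), array([274.9204, 197.9248]))
c42 (0.551, -0.354) 110 (array([ 0.5482, -0.3527]), np.float64(46.23338835598809), array([274.2826, 191.4631]))
c42 (0.551, -0.354) 150 (array([ 0.5482, -0.3527]), np.float64(45.502522673542224), array([274.3161, 191.4783]))
c62 (0.4413, -0.378) 110 (array([ 0.4445, -0.3759]), np.float64(69.88161102283301), array([170.5033, 196.971 ]))
c62 (0.4413, -0.378) 150 (array([ 0.4438, -0.3759]), np.float64(68.71744781666396), array([169.8534, 196.871 ]))
c52 (0.66, -0.2585) 110 (array([ 0.6611, -0.2593]), np.float64(61.39759246751989), array([285.8043, 198.7016]))
c52 (0.66, -0.2585) 150 (array([ 0.6614, -0.2596]), np.float64(60.79019526245009), array([285.9945, 199.0361]))
c32 (0.6225, -0.1586) 110 (array([ 0.6236, -0.1573]), np.float64(38.67157267514223), array([281.3507, 176.5584]))
c32 (0.6225, -0.1586) 150 (array([ 0.6223, -0.1576]), np.float64(36.27142228769142), array([280.0349, 176.7002]))
8.9
```

View pics/mos.png

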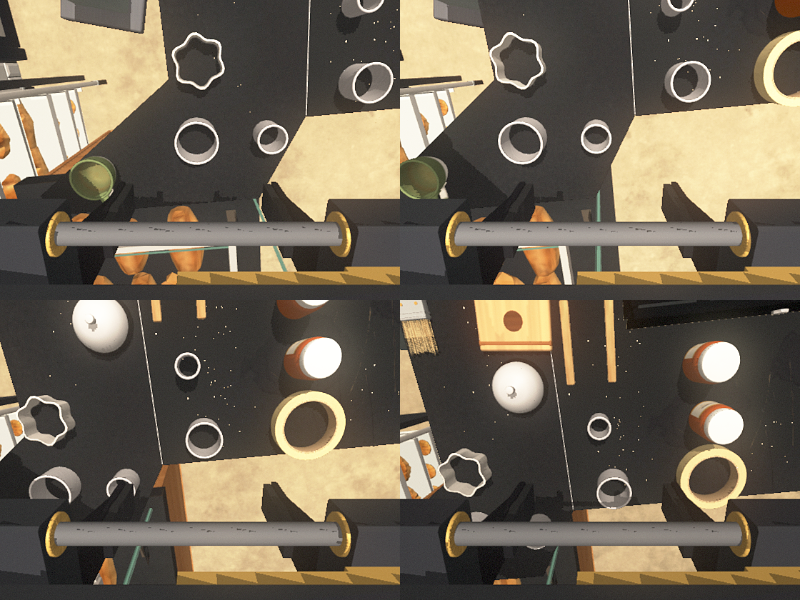

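The top and wrist measurements agree to about 2–3 mm and every cutter is isolated. I'll use averaged values and place the largest cutter first, checking the till clearance before moving.

```bash
cat >> h.py <<'E'
POS=dict(c32=(.6227,-.158),c52=(.6605,-.259),c42=(.5495,-.353),c62=(.442,-.377))
MARK=dict(c62=(.445,.1825),c52=(.4575,.1085),c42=(.470,.0347),c32=(.4826,-.0398))
def run(ctrl,k,zt=.16,zp=.014):
    d=int(k[1:])/1e3; x,y=POS[k]; X,V=MARK[k]
    ctrl.move_gripper(min(.086,d+.024))
    ctrl.move_to([x,y,zt],Y); ctrl.move_linear([x,y,zp],rate=.12)
    ctrl.move_gripper(d-.006); s=ctrl.sense(); print(k,"grip",s["opening"],s["finger_force"],s["tool_pos"])
    if abs(s["opening"]-d)>.004: return False
    ctrl.move_linear([x,y,zt],rate=.15); print("held",ctrl.sense()["opening"])
    ctrl.move_to([.47,-.04,zt],Y); ctrl.move_to([X,V,zt],Y)
    ctrl.move_linear([X,V,zp+.0135],rate=.1); print("down",ctrl.sense()["force"])
    ctrl.move_gripper(min(.086,d+.02)); ctrl.move_linear([X,V,zt],rate=.15)
    s=ctrl.sense(); print("clock",s["clock"],s["force"]); return True
E
python3 - <<'E'
from cell import ctrl
from h import *
c=ctrl.read_camera("top")
for uv in ((130,210),(190,193),(262,172)): print(ray(c,uv,0),ray(c,uv,.1))
run(ctrl,"c62")
ctrl.move_to([.46,.08,.25],Y); c=ctrl.read_camera("wrist"); cv2.imwrite("pics/p1.png",c["image"][:,:,::-1]); print(rim(c,MARK["c62"],.062,150,.052))
E
```

```text
[0.5484 0.3414 0.    ] [0.53   0.3114 0.1   ]
[0.591  0.1809 0.    ] [0.5695 0.1628 0.1   ]
[ 0.6443 -0.0135  0.    ] [ 0.6188 -0.0172  0.1   ]
c62 grip 0.062165564588109054 29.998290999049004 [ 0.4421 -0.377   0.0142]
held 0.061990196138960514
down [-0.5827 -0.0073 -0.4534]
clock 18.7167 [ 0.4247  0.2077 -0.6292]
(array([0.4449, 0.1819]), np.float64(76.8540321063333), array([279.9089,  71.5135]))
```

View pics/p1.png

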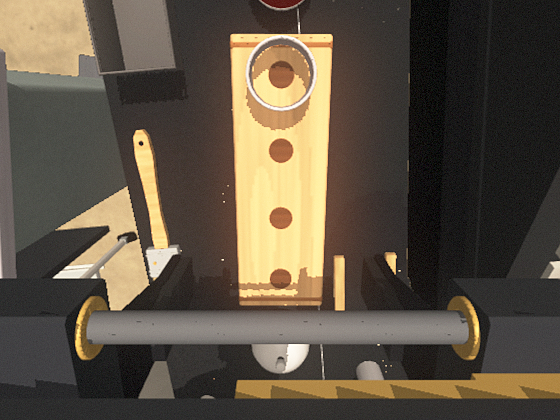

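The 62 mm cutter stands on mark a, rim centred at about (281,73) with the mark at (281,74) visible inside it. Marks b to d at (281,150), (281,217) and (281,278) are free. On to the others.

```bash
python3 - <<'E'
from cell import ctrl
from h import *
ctrl.move_to([.46,-.04,.2],Y)
ok=True
for k in ("c52","c42","c32"):
    ok=ok and run(ctrl,k)
    if ok: ctrl.move_to([.46,-.08,.18],Y)
if ok: ctrl.move_to([.46,.05,.28],Y)
ctrl.sleep(.3)
c=ctrl.read_camera("wrist"); cv2.imwrite("pics/p2.png",c["image"][:,:,::-1])
ctrl.move_to([.50,-.25,.25],Y); c=ctrl.read_camera("top"); cv2.imwrite("pics/p3.png",cv2.resize(c["image"][150:290,110:430,::-1],(800,350)))
print(ctrl.sense()["clock"])
E
```

```text
c52 grip 0.05176677519799152 29.99785020854688 [ 0.6607 -0.259   0.0142]
held 0.05199396726050083
down [-0.482  -0.0338 -1.1933]
clock 29.5667 [-0.3371 -0.2598 -1.3105]
c42 grip 0.04137910925211935 29.99986362022554 [ 0.5495 -0.3531  0.0142]
held 0.04142473705536362
down [-0.5557  0.3644 -0.5095]
clock 39.8333 [0.7371 0.4571 0.2326]
c32 grip 0.03170336695133444 29.99492319748242 [ 0.6227 -0.158   0.0141]
held 0.03200605524390708
down [ 0.7971 -0.0187 -0.0409]
clock 49.1417 [-0.6884 -0.0879  0.7235]
51.725
```

View pics/p2.png

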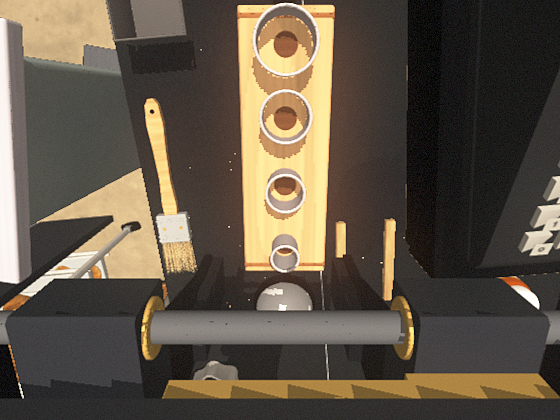

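View pics/p3.png

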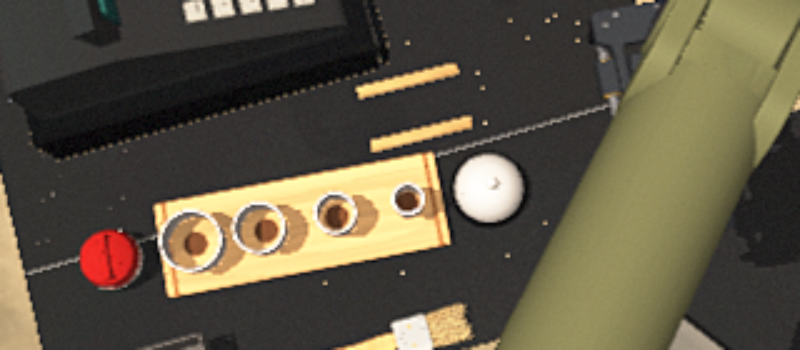

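The wrist view shows the rims at about (286,40), (285,116), (284,193) and (285,258), largest by the timer and smallest by the bell. I'll check their centres numerically before handing in.

```bash
python3 - <<'E'
from cell import ctrl
from h import *
ctrl.move_to([.46,.05,.28],Y); ctrl.sleep(.3); c=ctrl.read_camera("wrist")
W=dict(c62=(.4459,.1817),c52=(.4586,.1076),c42=(.4712,.0336),c32=(.4838,-.0407))  # marks, same camera
for k,uv in dict(c62=(286,40),c52=(285,116),c42=(284,193),c32=(285,258)).items():
    p=ray(c,uv,.052)[:2]; print(k,p,"off mm",(p-W[k])*1e3,"expected px",proj(c,[*W[k],.052]))
print(ctrl.sense()["clock"])
E
```

```text
c62 [0.4468 0.1806] off mm [ 0.9242 -1.1334] expected px [285.2443  38.5284]
c52 [0.4579 0.1118] off mm [-0.6938  4.1649] expected px [284.9656 120.328 ]
c42 [0.4706 0.033 ] off mm [-0.6005 -0.552 ] expected px [284.6429 192.5965]
c32 [ 0.4847 -0.0415] off mm [ 0.9304 -0.7933] expected px [284.3096 257.2412]
53.2417
```

```bash
python3 -c "
from cell import ctrl
print(ctrl.sign_off())"
```

```text
the job is handed in; nothing more can be done
None
```

All four cutters stand on their marks in size order (32→d by the bell, 42→c, 52→b, 62→a by the timer), each within about 5 mm of centre by the last camera check; bell and flower cutter were never touched, and the job was handed in at about 53 s.

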